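# Weigh the red-lidded pail on the sprung hand scale

### The arm

A 6-joint arm with a two-finger parallel gripper is mounted at the origin on the work surface. World frame = base frame: x ahead of the robot, y to its left, z up, the work surface at z = 0. Lengths are in m, angles in rad, forces in N, time in s.
With the tool pointing down it reaches from about 0.4 to 0.825 m from the base axis. Payload 7 kg.
Tool frame: the origin (TCP) lies at the centre of the arm's flange, where the gripper is bolted on; the fingertips stand 178 mm ahead of it and the grasp point (between the pads) lies 159 mm ahead of it (arm.tip_reach is the distance from the TCP to the fingertips, in m); z points along the fingers, y is the direction in which the jaws open and shut (so a half turn about z gives the same grasp; the last joint's range is limited). The gripper opens to 88 mm and grips with 3 to 60 N. Pads are 19 mm wide; open, the fingers measure 130 mm over their backs; the gripper's body (78 mm by 193 mm) begins 47 mm behind the grasp point.
Start: joints at [1.54, 0.359, 0.012, 0, -1.224, -0.288], TCP at [0.212, 0.641, 0.405] pointing down, gripper open.
Joint ranges: [-3.07, 3.07], [-1.43, 2.12], [-1.02, 1.25], [-3.03, 1.67], [-3.05, -0], [-3.03, 3.03]. Speed limits (rad/s): [2.39, 2.39, 3.01, 3.14, 3.14, 3.14].

### API

Orientations are given as [roll, pitch, yaw] about the fixed x, y, z axes, in that order (R = Rz(yaw) Ry(pitch) Rx(roll)).
In Python, from station import arm gives the robot as it stands.
- The arm moves only by the shell command python3 -m inch 'ROWS' [OPENING] [FORCE]. ROWS is JSON, a list that holds one entry, the list of rows, each a list of 6 numbers: the shift along the world's x, y, z in units of 200 mm (1.0 is 200 mm), then the turn, a rotation vector about the world's x, y, z in units of 180 degrees (1.0 is 180 degrees). A call has 1 to 8 rows; each row is the pose to reach, as a shift and turn from the pose commanded when the call began, turning the shorter way round; what a row does not reach only later rows make up. A row lasts 1/8 s, in which the tool goes at most 62.5 mm and 10.7 degrees, less where a joint would pass 70% of its speed; a pose out of reach is approached as far as the arm can. A call with a number of a shift or a turn outside -1 to 1 is refused whole. A call with a gripper value outside its range is refused whole. OPENING is the finger opening in mm, from 0 to 87.6, set as the call begins (- or left out, the last holds). The fingers move at their own pace and stop on an object; FORCE is the grip in N (left out, the last holds). Time passes only in rows, so rows that repeat a pose let the fingers close. It gives the time, the measured TCP pose, the force and the opening at its end, in the units of the state.
- arm.get_state(): the state, without advancing time (a new reading comes with each control period).
- arm.grab_frame(name): name is "side" or "top" or "wrist"; returns the picture (420x560x3 uint8, blue, green, red); there is no depth.
- arm.camera_params(name): a dict with "vertical_fov" (degrees; the focal length in pixels is half the picture's height over the tangent of half this angle, whatever the lens; pixels are square), "cx", "cy" (the principal point, pixels), "pose" (4x4, takes a point from camera to world coordinates). Camera axes: x right, y down, z forward; pixel columns grow to the right and rows downward; lengths in m; the calibration is good to about 2 mm. The wrist camera is an equidistant fisheye: a pixel r from the principal point sees the ray r / f radians off the axis. A picture is of the moment at which its call begins: read the wrist's pose just before it. camera_params takes no time and is no camera call; for the wrist camera it gives the pose at the moment of the call.
- arm.job_done(): hands the job in, once; it reports no verdict.
Trained networks look in the newest picture that a camera, given by its name, has taken for a name from the list of things; names that differ only in an ending like _2 or _b are one class to them, and where a whole thing is asked for, a point or a joint stands for the part that bears it (a point fixed in the world has none). Each returns a list of dicts, best first, with "score" (0 to 1); they miss things now and then, are a little off and sometimes report something else, mostly with a low value. They report only what shows in the picture. A call takes as long as a camera call. They do not tell look-alikes from the thing itself.
- arm.search_frame(target, camera): "box" ([left, top, right, bottom] in pixels, round what is visible of it).
- arm.regions_of(target, camera): "region" (420x560 bool, what is visible of it) and "box" ([left, top, right, bottom] in pixels, round what is visible of it).
The state is a dict: "t": time; "q": joint angles; "qd": joint speeds; "joint_efforts": joint torques, N m; "eef_pos": TCP position; "ee_rot": TCP orientation; "force": force on the tool from outside, world axes, zero at the start; "moment": the same for the moment, N m; "width": finger opening in m.
Only numpy, scipy, OpenCV 4.12 (cv2) and the standard library are available. Lean on these libraries where they do the work, as an engineer would, in place of code of your own. Each camera call takes 0.05 s, during which the arm holds its last target.

### The job

Weigh the pail with the red lid: take the hand scale off its stand, hook it under the pail's handle so that this sits in the bend of the hook, and lift gently until the pail hangs just clear of the bench, by no more than 15 mm, and hold it there for about two seconds once it hangs still, so that the reading settles. Then set it down softly, upright and close to where it stood, unhook, and hang the scale back in the fork of its stand. Do not overload or jerk the scale, and leave everything else on the bench where it is.

Things in the scene. Friction and masses are not known exactly. Their poses are not given: they have to be found in the camera images.
- red_pail: White plastic pail, RED lid shut: 98 mm across the foot, 115 across the lid, lid top 80 mm up. Loose; 0.2 to 0.83 kg, not known beforehand. Origin: centre of the underside, so its height is the clearance over the bench; z up. The bail's hinge line runs along its y, 64 mm up, through the pail's axis.
- red_grip (a point): Centre of the white grip sleeve (12 mm thick, 50 mm long, along the pail's y) on top of the red-lidded pail's wire bail, 68 mm from the hinge: 132 mm above the pail's underside when the bail is up, then 46 mm free between sleeve and lid. The light bail hinges easily, stays where left, and starts leaning up to 20 degrees to the pail's +x or -x.
- blue_pail: The same pail with a BLUE lid, and the same bail standing up: a bystander. Origin: centre of the underside.
- scale: Sprung hand scale, 0.19 kg: black T-handle 22 (x) by 84 (y) by 36 mm high; under it a yellow barrel 30 mm across, 60 long; from its foot comes the spring rod with the hook. Origin: centre of the handle's underside, which rests on the fork; z up. Hold the handle by its 22 mm thickness (closing along its x). The hook lies in the x-z plane, its mouth open to +x.
- hook (a joint): How far the spring rod is drawn out, in m: 0 unloaded (0.002 under the hook's own weight), growing downwards. Spring 150 N/m: 6.5 mm per 100 g. Full scale 1 kg at 0.065 (end mark), stop at 0.070. Rigid when pushed up at 0. It bounces a little when loaded suddenly.
- hook_seat (a point): Where a hanging sleeve's centre lies in the hook: on the barrel's axis, 103 mm below the scale's origin plus the draw of the spring. 6 mm wire, 34 mm wide along x, 22 mm clear inside. Lowest point of the hook 12 mm below; top of its tip (15 mm toward +x) 9 mm above; barrel's foot 43 mm above. The sleeve enters the mouth with its centre 16 to 22 mm above this point.
- stand: Steel stand fixed to the bench: a post 62 mm toward its +x, and from it a fork of two level 8 mm prongs at y = -24 and +24 mm (40 mm gap), reaching 30 mm to its -x, tips turned up 7 mm. Prong tops are 140 mm up; the scale's handle lies across them, its barrel between. Origin: on the bench below the scale's place. The hook passes the gap too: lift out, set in straight from above, axes alike.
- spice_jar: Bystander: glass jar with green cap, 52 mm across, about 105 mm high.
- tin: Bystander: red tin, 84 mm across, 110 mm high.
- tub: Bystander: white lidded tub, 168 by 118 by 65 mm.
- bowl: Bystander: steel bowl, 170 mm across, 70 mm high.
Mind the look-alikes: they are no part of the job. What is shaped like the scale but blue or green is not meant.

How it is judged:
On the way, in this order (a step that is already met when the one before it is completed fails the run):
1. The red-lidded pail's handle sits in the bend of the scale's hook (distance between hook_seat and red_grip below 0.03 m and contact force between scale and red_pail above 0.3 N and z of red_grip in the frame of hook_seat below 0.009 m), for 0.05 s.
2. The red-lidded pail hangs from the hook alone, off the bench but by no more than 15 mm, still, with a steady reading for 1.5 s (height (world z) of red_pail between 0.002 and 0.015 m and contact force between red_pail and table below 0.05 N and contact force between red_pail and the fingers below 0.05 N and contact force between scale and red_pail above 1 N and distance between hook_seat and red_grip below 0.03 m and velocity of joint hook between -0.02 and 0.02 m/s and linear speed of red_pail below 0.05 m/s and angle between red_pail's own z axis and vertical below 0.2 rad and z of red_grip in the frame of hook_seat below 0.009 m), for 1.5 s.
At the end, for the whole second after the job is handed in: The red-lidded pail stands upright and at rest on the bench within 40 mm of where it began, unhooked; the hand scale hangs at rest and upright in the stand's fork, its handle lying on both prongs within 25 mm of its place (distance of red_pail from where it was at the start of the episode below 0.04 m and height (world z) of red_pail below 0.003 m and angle between red_pail's own z axis and vertical below 0.05 rad and linear speed of red_pail below 0.02 m/s and horizontal distance between scale and stand below 0.025 m and z of scale in the frame of stand between 0.136 and 0.144 m and angle between scale's own z axis and vertical below 0.12 rad and contact force between scale and stand above 0.5 N and contact force between scale and red_pail below 0.05 N and linear speed of scale below 0.03 m/s); the robot touches nothing.
It fails at once if the scale is overloaded: drawn past its end mark (67 mm), or it jerks or presses the pail with more than 16 N (value of joint hook above 0.067 m or contact force between scale and red_pail above 16 N).
It fails at once if the pail is banged or pressed on the bench with more than 30 N (contact force between red_pail and table above 30 N).
It fails at once if the red-lidded pail is lifted more than 40 mm or tipped by more than 0.4 rad (height (world z) of red_pail above 0.04 m or angle between red_pail's own z axis and vertical above 0.4 rad).
It fails at once if the blue-lidded pail is shifted by more than 15 mm (distance of blue_pail from where it was at the start of the episode above 0.015 m).
It fails at once if another thing on the bench is shifted by more than 20 mm (distance of any of spice_jar, tin, tub, bowl from where it was at the start of the episode above 0.02 m).
It also fails if it takes over 69 s, if anything falls off the work surface, if the arm or the gripper's body presses on something with over 40 N, if the wrist force passes 120 N, or if a joint passes its speed limit or range.

## Working session

There is one attempt and no reset: what is moved stays moved. The work goes in short steps, Python scripts to look and compute and a shell command to move; the robot and the scene stay as the last step left them, time stands still between calls to the robot, and variables do not carry over. Pictures are saved under pics/ and viewed, and the job is handed in when it is done.

```bash
ls; mkdir -p pics; python3 - <<'E'
from station import arm
import cv2
print(arm.get_state())
for n in("side","top","wrist"):
    f=arm.grab_frame(n);cv2.imwrite(f"pics/{n}0.png",f)
    c=arm.camera_params(n);print(n,c)
E
```

```text
pics
{'t': 0.0, 'q': array([ 1.54007729e+00,  3.59347071e-01,  1.10519615e-02, -3.63359943e-04,
       -1.22408343e+00, -2.88121486e-01]), 'qd': array([ 0.00058569,  0.00058776,  0.0002658 , -0.00106435, -0.00023187,
       -0.00149283]), 'joint_efforts': array([-2.43899194e-04, -5.82708764e+01,  2.93058425e+01,  6.99742019e+00,
        6.92840738e-03, -1.74475194e-04]), 'eef_pos': array([0.2115128 , 0.64078983, 0.40374281]), 'ee_rot': array([ 3.13997859e+00, -1.22131364e-04, -3.18964167e-01]), 'force': array([ 0.50186165, -0.06845799, -0.09652448]), 'moment': array([-0.00656465, -0.00625769,  0.04725212]), 'width': 0.08769899196499811}
side {'vertical_fov': 54.74128075544491, 'cx': 271.5964920305588, 'cy': 208.11729416955663, 'pose': array([[ 0.92346063, -0.22677771,  0.30950337,  0.09765415],
       [-0.38303199, -0.49752547,  0.77830258, -0.95819459],
       [-0.02251587, -0.83728148, -0.5463083 ,  0.77729562],
       [ 0.        ,  0.        ,  0.        ,  1.        ]])}
top {'vertical_fov': 50.33424663972877, 'cx': 276.3414342463074, 'cy': 208.58977350048355, 'pose': array([[ 0.02070759, -0.98189178,  0.18830751,  0.19992807],
       [-0.99969399, -0.01778579,  0.0171928 , -0.02071448],
       [-0.01353227, -0.18860591, -0.98195962,  1.39335384],
       [ 0.        ,  0.        ,  0.        ,  1.        ]])}
wrist {'vertical_fov': 65.70646984690485, 'cx': 280.60187518864757, 'cy': 207.49955928291735, 'pose': array([[-0.31311436, -0.92010127, -0.23531477,  0.27451016],
       [-0.94971337,  0.30386614,  0.07556378,  0.61990315],
       [ 0.00197786,  0.24714169, -0.96897733,  0.38490067],
       [ 0.        ,  0.        ,  0.        ,  1.        ]])}
```

View pics/side0.png

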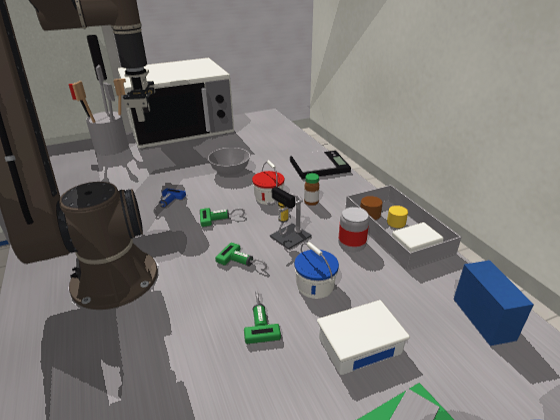

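View pics/top0.png

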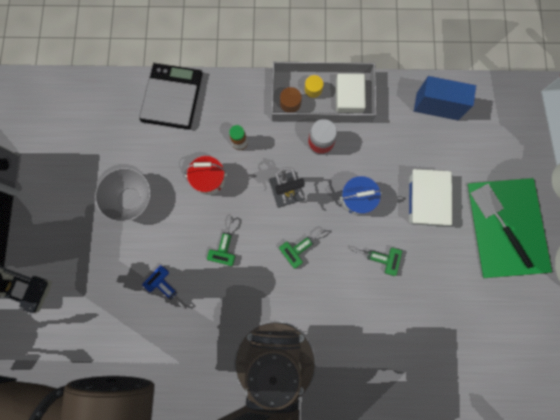

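View pics/wrist0.png

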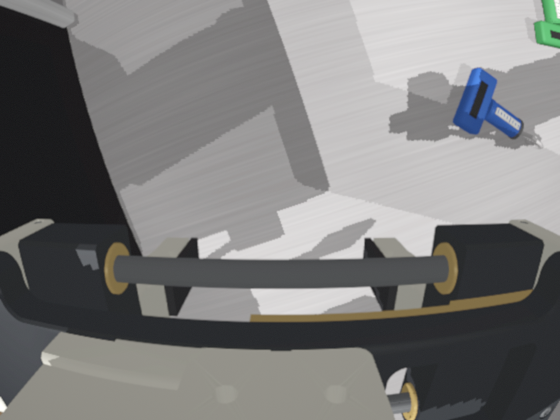

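The top view shows the black-handled scale in its stand at about (289,186), the red pail at (206,174) and the blue pail at (361,195). The look-alikes all lie flat: green at (224,250), (295,250) and (388,260), and blue at (160,280). Next I'll run the networks and take close crops.

```bash
cat > h.py <<'E'
import numpy as np,cv2
from station import arm
P={}
def par(n):
    c=arm.camera_params(n);f=210/np.tan(np.radians(c['vertical_fov'])/2);return f,c['cx'],c['cy'],np.array(c['pose'])
def ray(n,u,v):
    f,cx,cy,T=par(n)
    if n=='wrist':
        d=np.array([u-cx,v-cy]);r=np.hypot(*d);th=r/f
        v3=np.array([*(d/max(r,1e-9)*np.sin(th)),np.cos(th)])
    else: v3=np.array([(u-cx)/f,(v-cy)/f,1.])
    v3=T[:3,:3]@v3;return T[:3,3],v3/np.linalg.norm(v3)
def atz(n,u,v,z):
    o,d=ray(n,u,v);return o+d*(z-o[2])/d[2]
def tri(*obs):
    A=np.zeros((3,3));b=np.zeros(3);R=[]
    for n,u,v in obs:
        o,d=ray(n,u,v);M=np.eye(3)-np.outer(d,d);A+=M;b+=M@o;R.append((M,o))
    x=np.linalg.solve(A,b);return x,[round(1000*np.linalg.norm(M@(x-o)),1) for M,o in R]
def proj(n,p):
    f,cx,cy,T=par(n);c=T[:3,:3].T@(np.asarray(p)-T[:3,3])
    if n=='wrist':
        r=np.hypot(c[0],c[1]);th=np.arctan2(r,c[2]);return cx+f*th*c[0]/r,cy+f*th*c[1]/r
    return cx+f*c[0]/c[2],cy+f*c[1]/c[2]
def crop(n,img,x0,y0,x1,y1,k,name):
    cv2.imwrite('pics/'+name,cv2.resize(img[y0:y1,x0:x1],None,fx=k,fy=k,interpolation=cv2.INTER_CUBIC))
E
python3 - <<'E'
from h import *
for n in('side','top'):
    for t in('scale','red_pail','blue_pail','red_grip','stand','hook'):
        for r in arm.search_frame(t,n)[:5]: print(n,t,round(r['score'],2),np.round(r['box'],1))
s=cv2.imread('pics/side0.png');t=cv2.imread('pics/top0.png')
crop('side',s,230,150,350,270,5,'s1.png')
crop('top',t,170,130,390,230,3.6,'t1.png')
# pail lids
E
```

```text
side scale 0.95 [198.3 206.7 244.1 225.1]
side scale 0.9 [215.2 246.1 269.2 269. ]
side scale 0.85 [273.4 188.5 295.8 233.7]
side scale 0.77 [157.5 187.6 188.7 208.7]
side red_pail 0.78 [251.2 160.6 283.1 204.4]
side blue_pail 0.85 [292.4 243.6 336.7 297. ]
side red_grip 0.37 [269.  162.5 274.9 166. ]
side red_grip 0.32 [292.3 244.5 336.7 297.8]
side stand 0.77 [269.  195.2 310.4 249.7]
side hook 0.52 [253.5 258.5 269.3 268.3]
side hook 0.41 [279.  231.5 282.5 234.4]
side hook 0.4 [227.9 208.1 244.4 216.6]
top scale 0.94 [281.5 233.4 324.3 267. ]
top scale 0.88 [354.7 249.4 399.5 276.1]
top scale 0.84 [207.6 216.9 232.  265.1]
top scale 0.71 [143.8 267.5 185.4 305.3]
top scale 0.68 [277.7 178.1 306.7 198.6]
top red_pail 0.82 [185.4 159.4 227.2 195.2]
top blue_pail 0.76 [338.5 176.6 381.7 214.8]
top red_grip 0.55 [191.4 163.  210.2 169.8]
top stand 0.86 [270.6 166.5 303.1 208.1]
top hook 0.61 [176.7 296.  187.1 312.9]
top hook 0.59 [353.4 246.9 356.4 253.3]
top hook 0.58 [226.4 216.  234.9 232.6]
```

```bash
ls pics
```

```text
s1.png
side0.png
t1.png
top0.png
wrist0.png
```

View pics/s1.png

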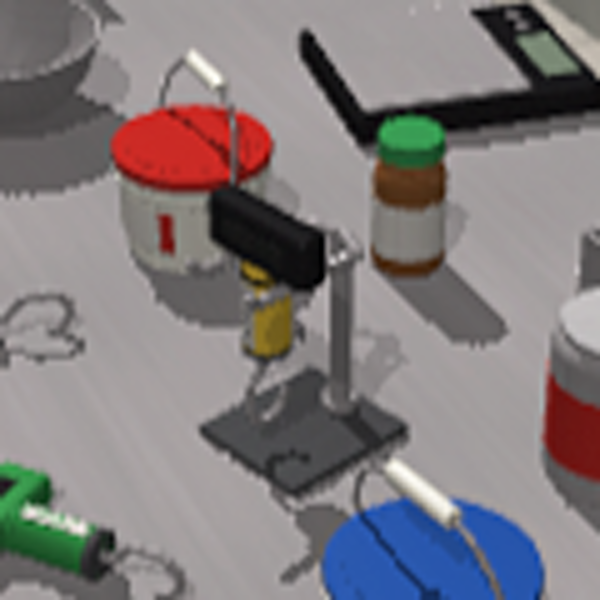

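View pics/t1.png

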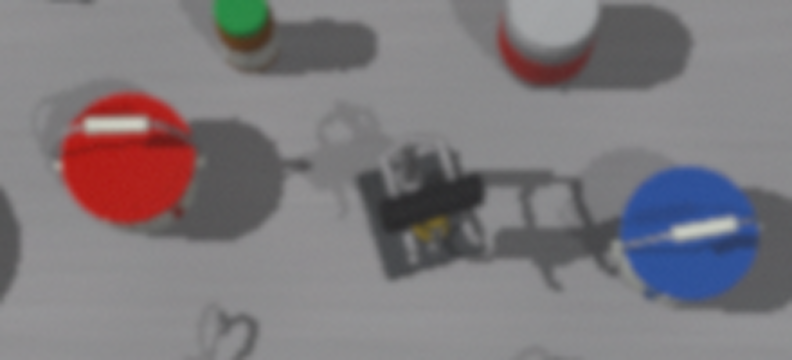

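The close crop confirms it. The scale in the stand has a black handle and a yellow barrel, and the others are green or blue and lie flat. Now to work out positions.

```bash
python3 - <<'E'
from h import *
np.set_printoptions(precision=4,suppress=True)
# sleeve ends red: side crop (190,57),(222,82) /5+ (230,150); top crop (83,125),(148,125)/3.6+(170,130)
S=lambda u,v:('side',230+u/5-.4,150+v/5-.4)
T=lambda u,v:('top',170+u/3.6-.4,130+v/3.6-.4)
a=tri(S(190,57),T(83,125));b=tri(S(222,82),T(148,125));print('sleeve',a,b,tri(S(206,69),T(116,125)))
# handle top ends
print('handle L/R',tri(S(215,200),T(380,208)),tri(S(325,245),T(485,185)))
# red lid centre ellipse z=.08
print('lid red',atz('top',*T(129,158)[1:],.08),atz('side',*S(192,147)[1:],.08))
print('lid blue',atz('top',*T(690,233)[1:],.08))
print('jar',atz('top',238,133,.105),'tin',atz('top',323,132,.11),'bowl',atz('top',123,195,.07),'tub',atz('top',431,197,.065))
for yaw in(0,13):
  pass
E
```

```text
sleeve (array([0.5688, 0.2502, 0.1316]), [np.float64(1.0), np.float64(1.0)]) (array([0.5695, 0.196 , 0.1365]), [np.float64(0.2), np.float64(0.2)]) (array([0.5691, 0.2225, 0.1346]), [np.float64(0.4), np.float64(0.4)])
handle L/R (array([0.4914, 0.0066, 0.1649]), [np.float64(5.1), np.float64(5.1)]) (array([ 0.5167, -0.077 ,  0.1716]), [np.float64(2.0), np.float64(2.0)])
lid red [0.5567 0.2204 0.08  ] [0.5533 0.2146 0.08  ]
lid blue [ 0.5    -0.2518  0.08  ]
jar [0.6787 0.1232 0.105 ] tin [ 0.684  -0.1342  0.11  ] bowl [0.4874 0.4706 0.07  ] tub [ 0.4989 -0.4649  0.065 ]
```

```bash
python3 -m inch '[[[0.1,-0.2,0,0,0,-0.04],[0.22,-0.48,0,0,0,-0.08],[0.35,-0.75,0,0,0,-0.1],[0.47,-1,0,0,0,-0.12]]]'
python3 -m inch '[[[0.12,-0.25,0,0,0,-0.05],[0.24,-0.5,0,0,0,-0.1],[0.36,-0.75,0,0,0,-0.15],[0.47,-1,0,0,0,-0.2],[0.47,-1,0,0,0,-0.2]]]'
python3 - <<'E'
from h import *
f=arm.grab_frame('wrist');cv2.imwrite('pics/w1.png',f);np.save('w1pose.npy',par('wrist')[3]);print(arm.get_state())
E
```

```text
t: 1.25
eef_pos: [0.3061, 0.4391, 0.4049]
ee_rot: [-3.141, 0.0, -0.698]
force: [0.3, 0.4, 0.0]
width: 0.0875
t: 1.88
eef_pos: [0.4003, 0.238, 0.405]
ee_rot: [-3.141, 0.0, -1.33]
force: [0.1, 0.7, -0.0]
width: 0.0873
{'t': 1.925, 'q': array([ 9.63336201e-01,  7.18742830e-03, -4.27807702e-01,  2.75083068e-05,
       -1.13478359e+00, -7.19442230e-01]), 'qd': array([ 0.04208277,  0.01414516,  0.01252428, -0.0002431 ,  0.00303339,
        0.00887474]), 'joint_efforts': array([ -1.13140527, -29.37627912,  27.74182677,   6.71483785,
        -0.13560461,  -0.13397324]), 'eef_pos': array([0.40004887, 0.23945195, 0.40508453]), 'ee_rot': array([-3.14081080e+00,  6.51803375e-04, -1.32689050e+00]), 'force': array([-0.10046832,  0.46201732, -0.34018966]), 'moment': array([ 0.16352126, -0.02151971,  0.01253079]), 'width': 0.08752799041215827}
```

View pics/w1.png

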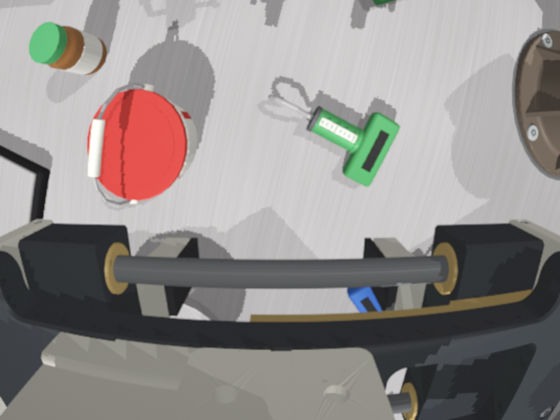

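The wrist view shows the red pail with its sleeve running from (97,122) to (93,176), the lid centred at about (138,145) and the jar at (65,48).

```bash
python3 - <<'E'
from h import *
np.set_printoptions(precision=4,suppress=True)
S=lambda u,v:('side',230+u/5-.4,150+v/5-.4)
T=lambda u,v:('top',170+u/3.6-.4,130+v/3.6-.4)
print('w',tri(('wrist',95,148.5),T(116,125)),tri(('wrist',95,148.5),T(116,125),S(206,69)))
for z in(.128,.131):print(atz('wrist',97,122,z),atz('wrist',93,176,z),atz('wrist',95,148.5,z))
# lid: fit by red mask contour
w=cv2.imread('pics/w1.png')
for n,img,box in(('wrist',w,(60,70,210,220)),('top',cv2.imread('pics/top0.png'),(180,150,235,200)),('side',cv2.imread('pics/side0.png'),(245,165,290,190))):
    b,g,r=[img[:,:,i].astype(int) for i in range(3)]
    m=((r>110)&(g<70)&(b<70)).astype(np.uint8);k=np.zeros_like(m);x0,y0,x1,y1=box;k[y0:y1,x0:x1]=m[y0:y1,x0:x1]
    c=max(cv2.findContours(k,0,2)[0],key=cv2.contourArea);hull=cv2.convexHull(c)[:,0]
    pts=np.array([atz(n,*p,.078)[:2] for p in hull])
    (cx,cy),rad=cv2.minEnclosingCircle(pts.astype(np.float32));print(n,'lid',cx,cy,rad)
E
python3 -m inch '[[[0.12,-0.25,0,0,0,0.01],[0.24,-0.5,0,0,0,0.01],[0.36,-0.75,0,0,0,0.01],[0.47,-1,0,0,0,0.01],[0.47,-1,0,0,0,0.01],[0.47,-1,0,0,0,0.01]]]'
python3 - <<'E'
from h import *
f=arm.grab_frame('wrist');cv2.imwrite('pics/w2.png',f);np.save('w1pose.npy',par('wrist')[3]);print(arm.get_state())
E
```

```text
w (array([0.57  , 0.2241, 0.1328]), [np.float64(1.3), np.float64(1.3)]) (array([0.5695, 0.224 , 0.1338]), [np.float64(1.3), np.float64(1.4), np.float64(0.2)])
[0.5752 0.2029 0.128 ] [0.5716 0.2515 0.128 ] [0.5731 0.2264 0.128 ]
[0.5734 0.2025 0.131 ] [0.5698 0.2506 0.131 ] [0.5712 0.2258 0.131 ]
wrist lid 0.5643040537834167 0.22470438480377197 0.055744439363479614
top lid 0.5566374659538269 0.22044149041175842 0.05779178440570831
side lid 0.5546553730964661 0.22167997062206268 0.057090044021606445
t: 2.68
eef_pos: [0.4937, 0.0415, 0.4045]
ee_rot: [3.141, 0.0, -1.292]
force: [-0.0, 0.2, 0.5]
width: 0.0875
{'t': 2.725, 'q': array([ 4.82318157e-01,  5.98523355e-02, -3.73692450e-01, -1.53708663e-04,
       -1.13724499e+00, -2.02864397e-01]), 'qd': array([ 1.58592494e-02, -6.65543119e-03, -2.89773293e-03,  6.55183012e-04,
        3.27651163e-04, -2.17567989e-05]), 'joint_efforts': array([-7.97095969e-01, -3.29539347e+01,  2.83280253e+01,  6.77667618e+00,
        1.43576702e-02,  1.27789431e-02]), 'eef_pos': array([0.49353635, 0.04193021, 0.40460117]), 'ee_rot': array([ 3.14157096e+00,  1.37946909e-04, -1.29140714e+00]), 'force': array([-0.3867942 , -0.68578306,  0.32678535]), 'moment': array([ 0.0925109 , -0.04457238,  0.06768839]), 'width': 0.08731701812142136}
```

View pics/w2.png

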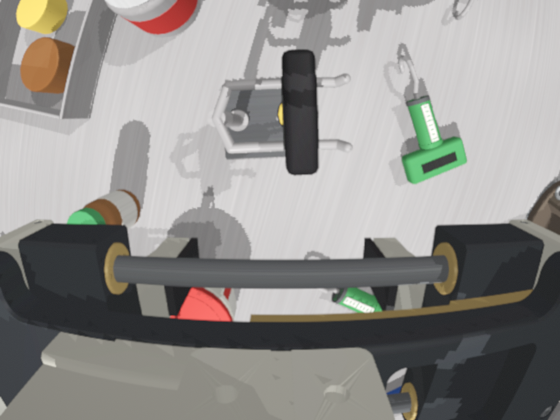

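The wrist view shows the handle top running from (298,52) to (301,174), the prong tips at (346,78) and (349,147), and the post at about (237,120). The fork opens to the right, which is world −x.

```bash
python3 - <<'E'
from h import *
np.set_printoptions(precision=4,suppress=True)
w=cv2.imread('pics/w2.png');crop('w',w,210,30,370,190,5,'w2c.png')
k=(w.max(2)<45).astype(np.uint8);m=np.zeros_like(k);m[40:185,270:330]=k[40:185,270:330]
c=max(cv2.findContours(m,0,2)[0],key=cv2.contourArea);r=cv2.minAreaRect(c);print(r,cv2.boundingRect(c))
for z in(.140,.160,.176):print(z,[atz('wrist',*p,z) for p in((298,52),(301,174),r[0])])
a=atz('wrist',346,78,.145);b=atz('wrist',349,147,.145);print('tips',a,b,np.linalg.norm(a-b),(a+b)/2)
d=b-a;print('yaw of stand from tips',np.degrees(np.arctan2(-d[0],d[1])))
for p in ([.504,-.035,.176],): print(proj('top',p),proj('side',p),proj('wrist',p))
E
```

```text
((295.93609619140625, 109.40618896484375), (30.695579528808594, 117.78746795654297), 2.602562189102173) (282, 51, 32, 118)
0.14 [array([ 0.5152, -0.0805,  0.14  ]), array([0.4869, 0.0086, 0.14  ]), array([ 0.5044, -0.0374,  0.14  ])]
0.16 [array([ 0.5149, -0.0758,  0.16  ]), array([0.4889, 0.0061, 0.16  ]), array([ 0.505 , -0.0362,  0.16  ])]
0.176 [array([ 0.5147, -0.0719,  0.176 ]), array([0.4905, 0.0041, 0.176 ]), array([ 0.5055, -0.0352,  0.176 ])]
tips [ 0.4758 -0.0711  0.145 ] [ 0.4586 -0.022   0.145 ] 0.052037322571335344 [ 0.4672 -0.0466  0.145 ]
yaw of stand from tips 19.195976546744077
(np.float64(289.5637053147283), np.float64(184.06912229641603)) (np.float64(283.7610277485819), np.float64(191.51193610260904)) (np.float64(298.13550989489323), np.float64(110.29515526130616))
```

View pics/w2c.png

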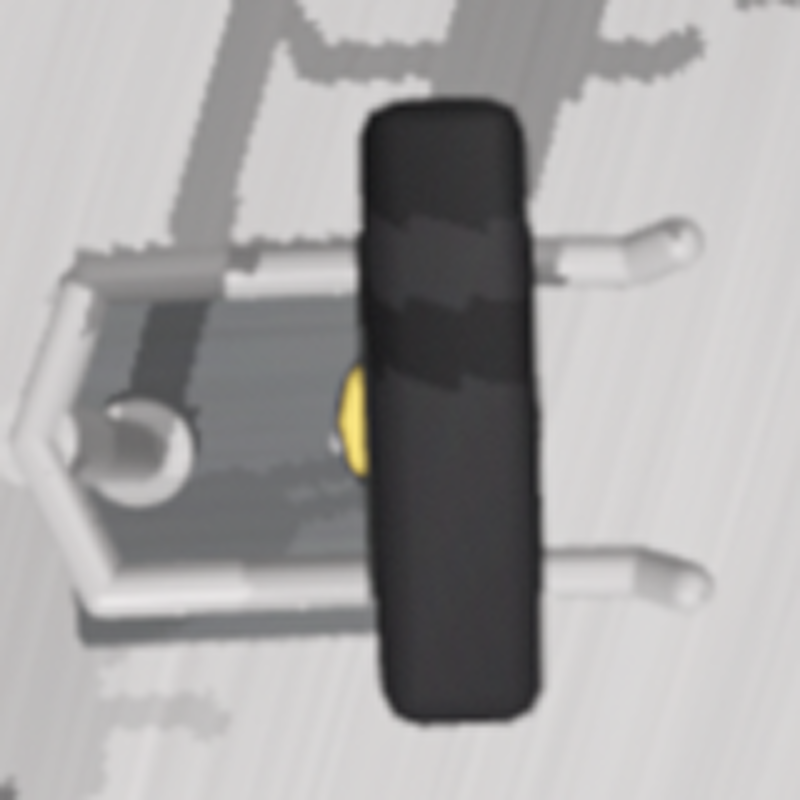

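```bash
python3 -m inch '[[[0.02,-0.15,0,0,0,0.01],[0.047,-0.3,0,0,0,0.01],[0.047,-0.38,0,0,0,0.01],[0.047,-0.38,0,0,0,0.01],[0.047,-0.38,-0.1,0,0,0.01],[0.047,-0.38,-0.1,0,0,0.01]]]' 46
python3 - <<'E'
from h import *
f=arm.grab_frame('wrist');cv2.imwrite('pics/w3.png',f);s=arm.get_state();print(s['eef_pos'],s['ee_rot'],s['width'])
f=arm.grab_frame('side');crop('s',f,230,130,350,250,5,'s3.png')
E
```

```text
t: 3.48
eef_pos: [0.5024, -0.0341, 0.3836]
ee_rot: [3.139, 0.0, -1.26]
force: [-0.2, -0.3, 0.0]
width: 0.046
[ 0.50282628 -0.03422016  0.3845729 ] [ 3.14055832e+00 -6.98122979e-05 -1.26005061e+00] 0.04590768933526992
```

View pics/w3.png

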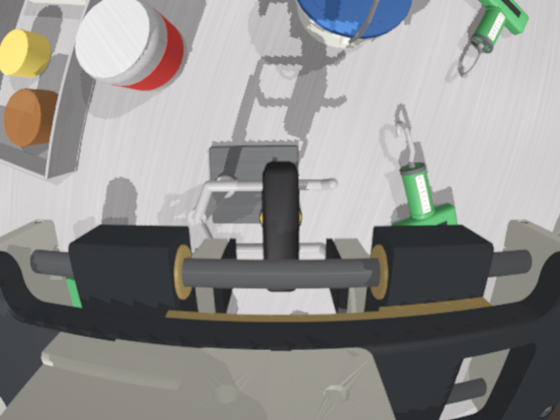

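View pics/s3.png

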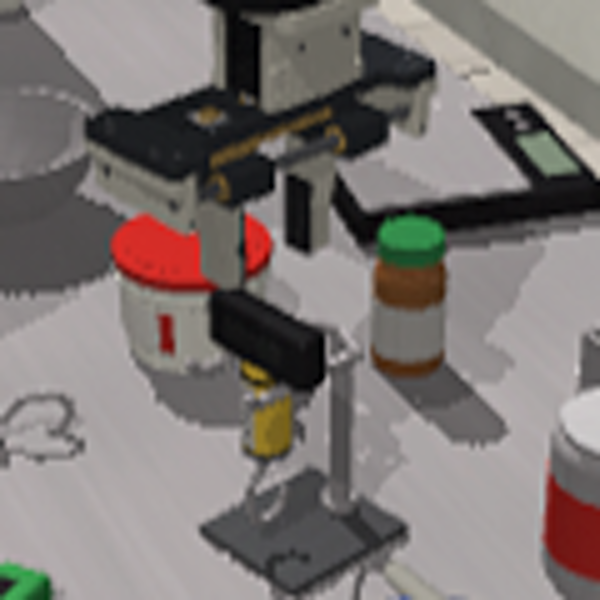

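The handle sits centred and parallel between the fingers at about (281,230). Next I'll descend 60 mm and close.

```bash
python3 -m inch '[[[0,0,-0.1,0,0,0],[0,0,-0.2,0,0,0],[0,0,-0.27,0,0,0],[0,0,-0.3,0,0,0],[0,0,-0.3,0,0,0],[0,0,-0.3,0,0,0]]]'
python3 -m inch '[[[0,0,0,0,0,0],[0,0,0,0,0,0],[0,0,0,0,0,0],[0,0,0,0,0,0],[0,0,0,0,0,0],[0,0,0,0,0,0]]]' 5 40
python3 - <<'E'
from h import *
f=arm.grab_frame('wrist');cv2.imwrite('pics/w4.png',f);s=arm.get_state();print(s)
f=arm.grab_frame('side');crop('s',f,230,130,350,250,5,'s4.png')
E
```

```text
t: 4.32
eef_pos: [0.5033, -0.035, 0.3254]
ee_rot: [-3.141, -0.0, -1.261]
force: [-0.1, 0.3, -1.1]
width: 0.0456
t: 5.08
eef_pos: [0.503, -0.0351, 0.3248]
ee_rot: [-3.141, -0.0, -1.261]
force: [-0.8, 1.1, 2.6]
width: 0.0217
{'t': 5.125, 'q': array([ 3.20701541e-01,  1.48071516e-01, -4.71197480e-01,  8.22391927e-05,
       -9.51399922e-01, -1.11779971e-02]), 'qd': array([ 5.60208768e-04, -2.93075840e-04, -1.69166379e-03, -4.41324174e-05,
        7.26373836e-04,  1.44232625e-03]), 'joint_efforts': array([ 5.29007579e-02, -3.62637734e+01,  2.49908459e+01,  5.82190275e+00,
        4.27124212e-01,  3.67353583e-03]), 'eef_pos': array([ 0.50299141, -0.03504076,  0.32479678]), 'ee_rot': array([-3.14146451e+00, -6.55393134e-05, -1.26122505e+00]), 'force': array([-1.14282808, -0.13244115,  3.95454758]), 'moment': array([0.06366807, 0.40442953, 0.02204624]), 'width': 0.02200361136555938}
```

View pics/s4.png

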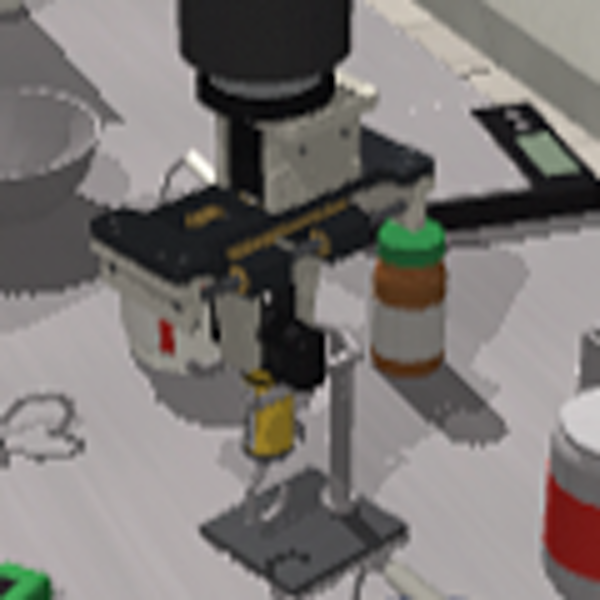

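View pics/w4.png

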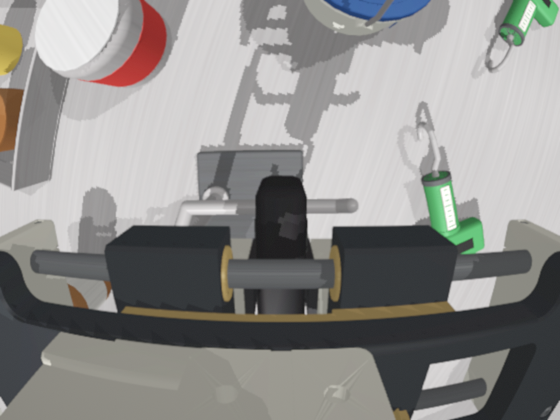

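Grasped: the opening is 22 mm, which matches the handle. Lifting straight up.

```bash
python3 -m inch '[[[0,0,0.03,0,0,0],[0,0,0.1,0,0,0],[0,0,0.22,0,0,0],[0,0,0.36,0,0,0],[0,0,0.5,0,0,0],[0,0,0.64,0,0,0],[0,0,0.74,0,0,0],[0,0,0.76,0,0,0]]]'
python3 - <<'E'
from h import *
s=arm.get_state();print(s['eef_pos'],s['force'],s['width'])
f=arm.grab_frame('side');crop('s',f,210,70,350,230,4.5,'s5.png');cv2.imwrite('pics/side5.png',f)
E
```

```text
t: 6.18
eef_pos: [0.503, -0.0351, 0.4786]
ee_rot: [-3.138, -0.0, -1.261]
force: [0.2, 0.4, -2.5]
width: 0.0219
[ 0.50299492 -0.03507002  0.47861219] [ 0.17809439  0.4221186  -2.52904349] 0.021944867195961507
```

View pics/s5.png

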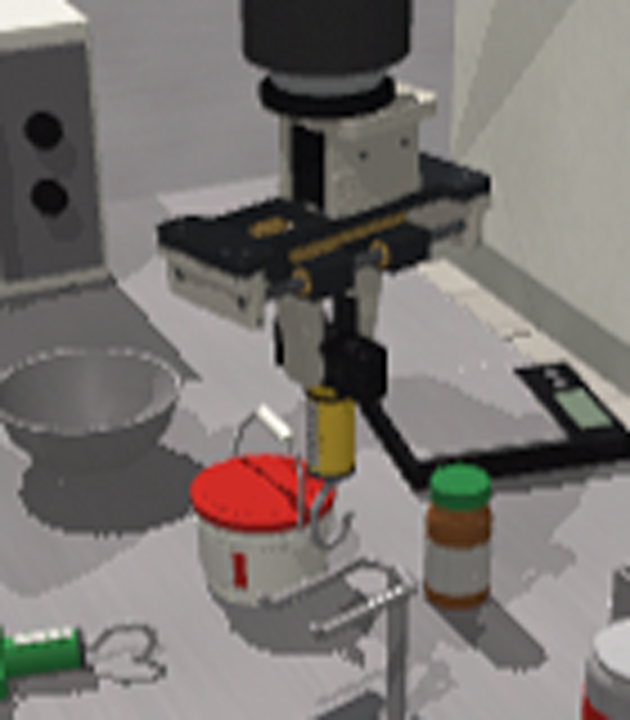

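The scale is out of the fork, with its hook mouth open to the right (world +x). I'll carry it to the near (−x) side of the red grip and turn it to the pail's yaw.

```bash
python3 -m inch '[[[0.01,0.08,0,0,0,-0.01],[0.02,0.22,0,0,0,-0.03],[0.05,0.42,0,0,0,-0.05],[0.07,0.62,0,0,0,-0.07],[0.08,0.82,0,0,0,-0.084],[0.09,0.94,0,0,0,-0.084],[0.1,1.0,0,0,0,-0.084]]]'
python3 -m inch '[[[0,0.1,0,0,0,0],[0,0.22,0,0,0,0],[0,0.28,0,0,0,0],[0,0.3,0,0,0,0],[0,0.3,0,0,0,0],[0,0.3,0,0,0,0]]]'
python3 - <<'E'
from h import *
s=arm.get_state();print(s['eef_pos'],s['force'],s['ee_rot'])
f=arm.grab_frame('side');crop('s',f,210,70,350,230,4.5,'s6.png');cv2.imwrite('pics/side6.png',f)
f=arm.grab_frame('wrist');cv2.imwrite('pics/w6.png',f)
f=arm.grab_frame('top');crop('s',f,150,100,310,220,4.5,'t6.png');cv2.imwrite('pics/top6.png',f)
E
```

```text
t: 7.1
eef_pos: [0.5229, 0.166, 0.4759]
ee_rot: [3.14, -0.001, -1.523]
force: [0.2, 0.2, -1.9]
width: 0.0221
t: 7.85
eef_pos: [0.523, 0.2245, 0.4768]
ee_rot: [-3.141, -0.0, -1.525]
force: [-0.3, -0.6, -1.9]
width: 0.0216
[0.52295285 0.22451911 0.47678743] [-0.30237447 -0.57948106 -1.93609251] [-3.14148950e+00 -3.97909148e-06 -1.52547548e+00]
```

View pics/s6.png

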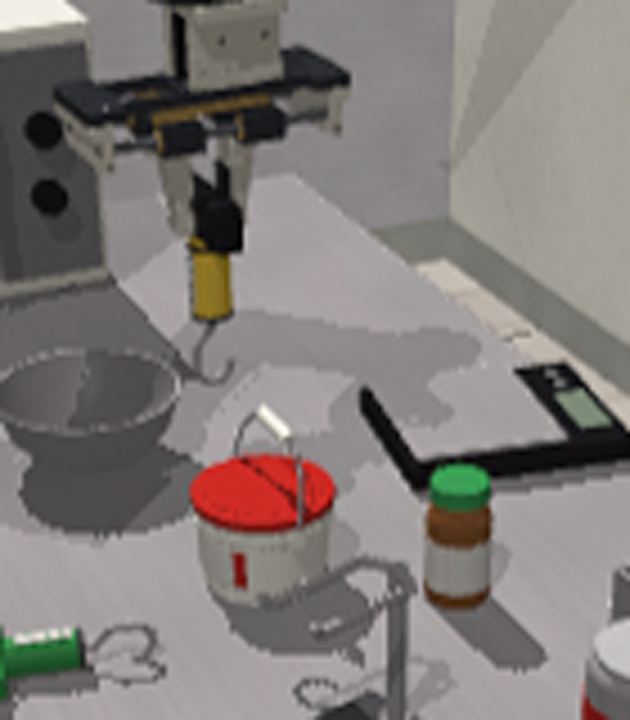

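View pics/w6.png

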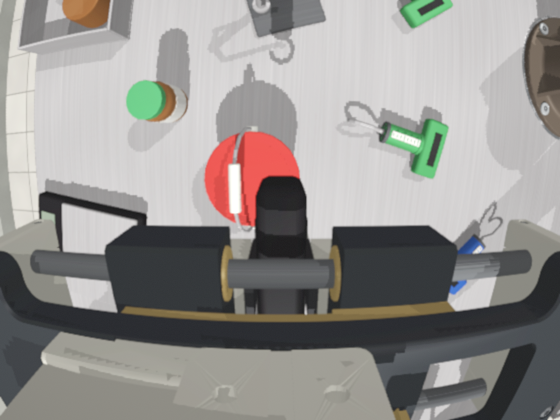

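View pics/t6.png

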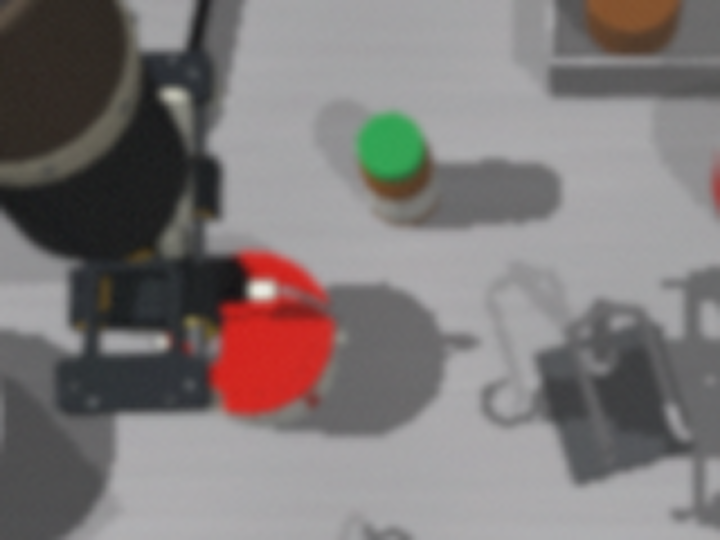

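The wrist view shows the sleeve from (236,164) to (234,213) and the lid centred near (253,178). The side crop has the hook above the pail.

```bash
python3 - <<'E'
from h import *
np.set_printoptions(precision=4,suppress=True)
w=cv2.imread('pics/w6.png');crop('w',w,195,110,315,240,6,'w6c.png')
S=lambda u,v:('side',230+u/5-.4,150+v/5-.4)
T=lambda u,v:('top',170+u/3.6-.4,130+v/3.6-.4)
print(atz('wrist',236,164,.131),atz('wrist',234,213,.131))
print(tri(('wrist',235,188.5),S(206,69)),tri(('wrist',235,188.5),T(116,125)))
print('predicted seat px side',proj('side',[.523,.2245,.4768-.1848-.105]), 'tip',proj('side',[.538,.2245,.4768-.1848-.105+.009]),'bottom',proj('side',[.523,.2245,.4768-.1848-.117]))
print('lid edges at wrist',[atz('wrist',*p,.08) for p in((205,176),(299,176),(253,131))])
E
```

```text
[0.5696 0.1979 0.131 ] [0.5709 0.2495 0.131 ]
(array([0.5693, 0.2228, 0.1343]), [np.float64(0.4), np.float64(0.4)]) (array([0.5698, 0.2228, 0.1334]), [np.float64(0.1), np.float64(0.1)])
predicted seat px side (np.float64(257.74823604077983), np.float64(151.8622287050019)) tip (np.float64(261.7740584347528), np.float64(148.62288622624968)) bottom (np.float64(257.8933185554747), np.float64(155.080063150741))
lid edges at wrist [array([0.6137, 0.2196, 0.08  ]), array([0.5019, 0.2152, 0.08  ]), array([0.5577, 0.1648, 0.08  ])]
```

View pics/w6c.png

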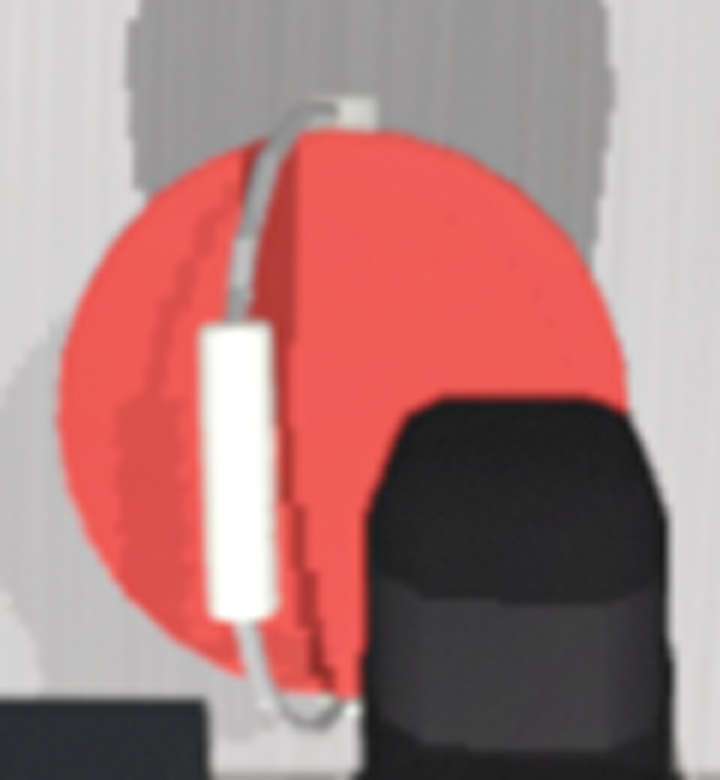

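```bash
python3 -m inch '[[[0,-0.008,-0.06,0,0,-0.017],[0,-0.008,-0.16,0,0,-0.017],[0,-0.008,-0.27,0,0,-0.017],[0,-0.008,-0.34,0,0,-0.017],[0,-0.008,-0.375,0,0,-0.017],[0,-0.008,-0.375,0,0,-0.017],[0,-0.008,-0.375,0,0,-0.017]]]'
python3 - <<'E'
from h import *
s=arm.get_state();print(s['eef_pos'],s['force'],s['ee_rot'])
f=arm.grab_frame('side');crop('s',f,220,120,320,220,7,'s7.png');cv2.imwrite('pics/side7.png',f)
E
```

```text
t: 8.88
eef_pos: [0.5232, 0.2235, 0.4024]
ee_rot: [-3.141, 0.001, -1.578]
force: [-0.2, -0.2, -1.3]
width: 0.0221
[0.52320461 0.22349356 0.40244592] [-0.2105717  -0.24464607 -1.30945512] [-3.14053720e+00  5.62336284e-04 -1.57840696e+00]
```

View pics/s7.png

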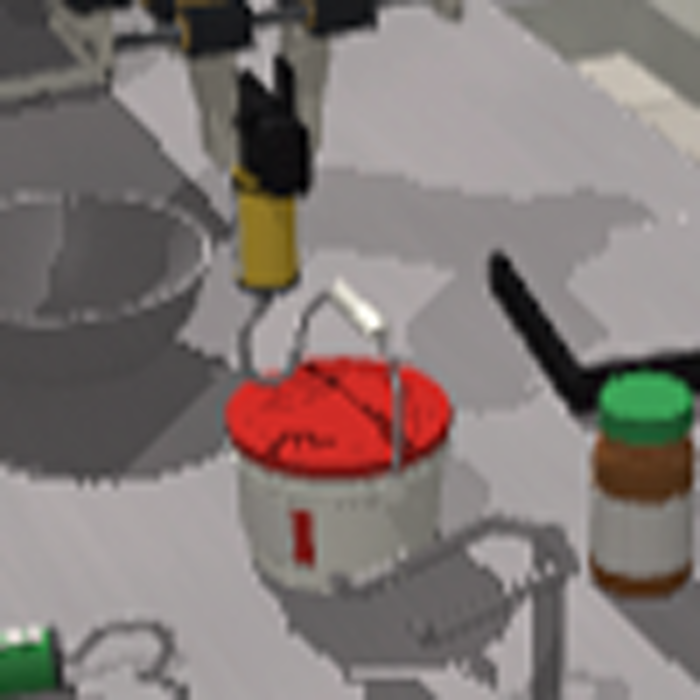

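The hook is clear of the lid, on the near side of the sleeve. Moving it +x to slip the sleeve into the mouth.

```bash
python3 -m inch '[[[0.03,0,0,0,0,0],[0.08,0,0,0,0,0],[0.13,0,0,0,0,0],[0.17,0,0,0,0,0],[0.2,0,0,0,0,0],[0.22,0,0,0,0,0],[0.23,0,0,0,0,0],[0.23,0,0,0,0,0]]]'
python3 - <<'E'
from h import *
s=arm.get_state();print(s['eef_pos'],s['force'],s['ee_rot'])
f=arm.grab_frame('side');crop('s',f,230,120,310,200,9,'s8.png');cv2.imwrite('pics/side8.png',f)
E
```

```text
t: 9.93
eef_pos: [0.569, 0.2234, 0.4016]
ee_rot: [3.142, -0.0, -1.579]
force: [0.2, 0.5, -2.0]
width: 0.0219
[0.56895722 0.2233531  0.40162695] [ 0.18447736  0.51004725 -2.02918845] [ 3.14150144e+00 -3.45119440e-06 -1.57866849e+00]
```

View pics/s8.png

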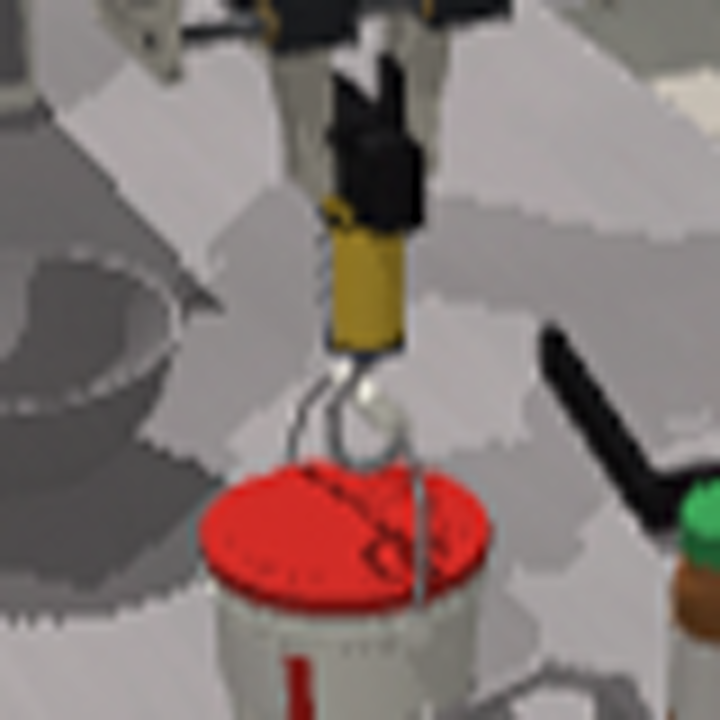

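```bash
python3 -m inch '[[[0,0,0.015,0,0,0],[0,0,0.035,0,0,0],[0,0,0.05,0,0,0],[0,0,0.06,0,0,0],[-0.02,0,0.065,0,0,0],[-0.04,-0.004,0.07,0,0,0],[-0.06,-0.004,0.075,0,0,0],[-0.06,-0.004,0.08,0,0,0]]]'
python3 - <<'E'
from h import *
s=arm.get_state();print(s['eef_pos'],s['force'],s['ee_rot'])
f=arm.grab_frame('side');crop('s',f,230,120,310,200,9,'s9.png');cv2.imwrite('pics/side9.png',f)
E
```

```text
t: 10.98
eef_pos: [0.5566, 0.2225, 0.4178]
ee_rot: [-3.142, 0.0, -1.578]
force: [-0.3, 0.1, -1.7]
width: 0.0221
[0.55660689 0.22253091 0.41784764] [-0.34622295  0.1232585  -1.6972079 ] [-3.14157359e+00  1.11673125e-04 -1.57836922e+00]
```

View pics/s9.png

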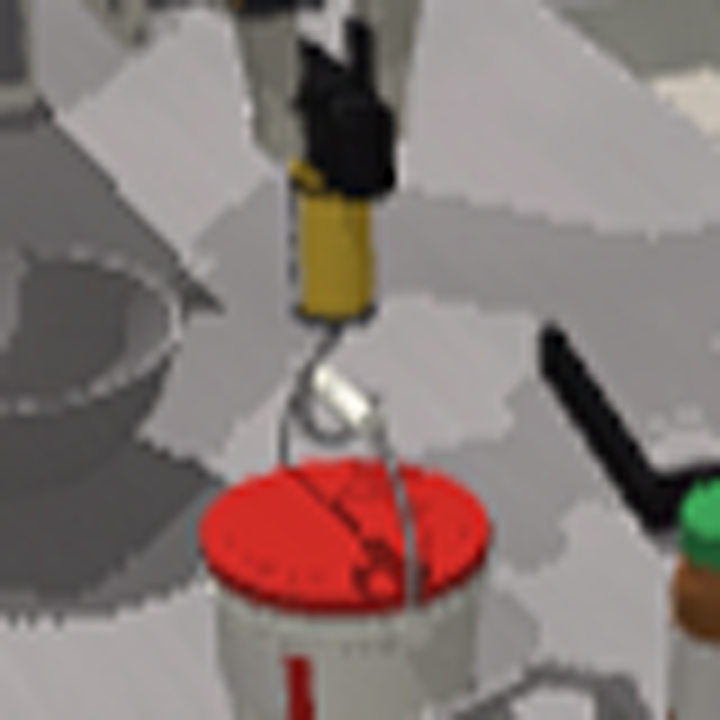

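The sleeve is captured in the bend. Lifting slowly and watching the force.

```bash
python3 -m inch '[[[0,0,0.01,0,0,0],[0,0,0.02,0,0,0],[0,0,0.03,0,0,0],[0,0,0.04,0,0,0],[0,0,0.05,0,0,0],[0,0,0.06,0,0,0],[0,0,0.07,0,0,0],[0,0,0.07,0,0,0]]]'
python3 - <<'E'
from h import *
for i in range(3): f=arm.grab_frame('side'); s=arm.get_state();print(s['eef_pos'],s['force'],s['moment'])
crop('s',f,230,120,310,200,9,'s10.png');cv2.imwrite('pics/side10.png',f)
E
```

```text
t: 12.02
eef_pos: [0.5569, 0.2225, 0.4317]
ee_rot: [3.142, -0.0, -1.579]
force: [0.5, -0.4, -3.0]
width: 0.0217
[0.55693371 0.22254394 0.43161827] [ 0.31062995  0.20132951 -3.85222336] [ 0.07989942 -0.04447268 -0.01707928]
[0.55694757 0.22256851 0.43156932] [ 4.79321016e-01 -2.48504048e-03 -3.52465399e+00] [ 0.06326734 -0.07684504 -0.03354956]
[0.55694616 0.22256646 0.43156861] [-0.15213449 -0.25132173 -3.87318049] [ 0.0928078  -0.03896105 -0.02977328]
```

View pics/s10.png

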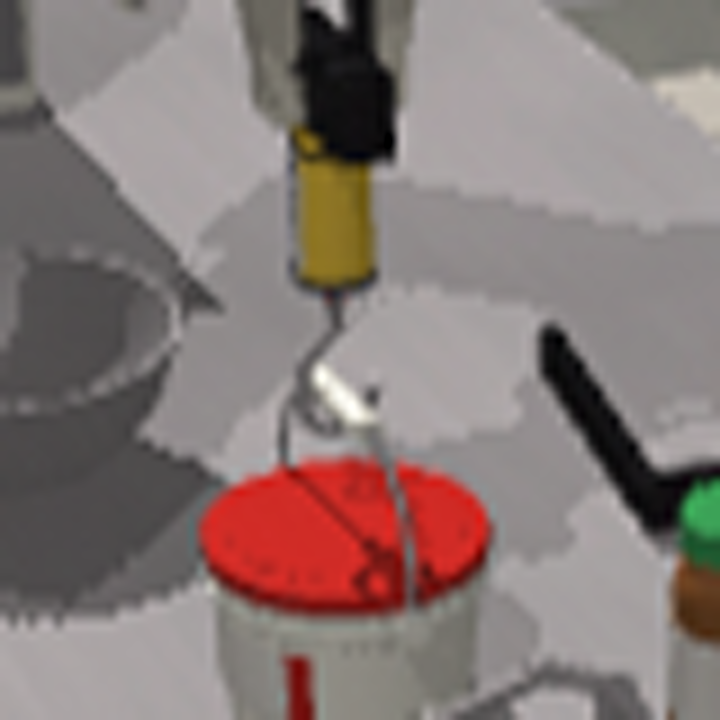

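Load about 1.8 N, so the spring is drawing out (12 mm) and the pail is still on the bench. Continuing.

```bash
cat > fc.py <<'E'
import sys
from h import *
F=[]
for i in range(3):
    f=arm.grab_frame('side');s=arm.get_state();F.append(s['force'])
print('F',np.round(np.mean(F,0),2),'pos',np.round(s['eef_pos'],4),'t',s['t'])
crop('s',f,230,120,310,200,7,sys.argv[1]+'.png');cv2.imwrite('pics/full_'+sys.argv[1]+'.png',f)
# pail shift versus pic before lifting: template of the body/label
r=cv2.imread('pics/side9.png')
t=r[172:208,248:290]
sr=f[162:218,238:300]
m=cv2.matchTemplate(sr,t,cv2.TM_CCOEFF_NORMED);_,v,_,(x,y)=cv2.minMaxLoc(m)
def sub(a,b,c):return 0.5*(a-c)/(a-2*b+c)
dy=y-10+(sub(m[y-1,x],m[y,x],m[y+1,x]) if 0<y<m.shape[0]-1 else 0);print('pail shift px',x-10,round(dy,2),'score',round(v,3))
a=proj('side',[.557,.222,.04]);b=proj('side',[.557,.222,.05]);print('px per 10mm',b[1]-a[1])
E
python3 -m inch '[[[0,0,0.01,0,0,0],[0,0,0.02,0,0,0],[0,0,0.03,0,0,0],[0,0,0.04,0,0,0],[0,0,0.05,0,0,0],[0,0,0.06,0,0,0],[0,0,0.06,0,0,0]]]'
python3 fc.py s11
```

```text
t: 13.05
eef_pos: [0.557, 0.2225, 0.4438]
ee_rot: [3.142, 0.0, -1.579]
force: [-0.6, -0.4, -4.8]
width: 0.0218
F [-0.38  0.24 -5.3 ] pos [0.557  0.2226 0.4436] t 13.2
pail shift px 0 0.03 score 0.989
px per 10mm -2.4062562433784933
```

```bash
python3 -m inch '[[[0,0,0.01,0,0,0],[0,0,0.02,0,0,0],[0,0,0.03,0,0,0],[0,0,0.04,0,0,0],[0,0,0.05,0,0,0],[0,0,0.06,0,0,0],[0,0,0.06,0,0,0]]]'
python3 fc.py s12
```

```text
t: 14.08
eef_pos: [0.557, 0.2226, 0.4558]
ee_rot: [-3.141, 0.0, -1.579]
force: [0.0, -0.8, -7.0]
width: 0.0216
F [-0.11  0.48 -6.92] pos [0.557  0.2226 0.4556] t 14.225
pail shift px 0 -0.11 score 0.964
px per 10mm -2.4062562433784933
```

```bash
python3 -m inch '[[[0,0,0.01,0,0,0],[0,0,0.02,0,0,0],[0,0,0.03,0,0,0],[0,0,0.04,0,0,0],[0,0,0.04,0,0,0]]]'
python3 fc.py s13
```

```text
t: 14.85
eef_pos: [0.557, 0.2226, 0.4639]
ee_rot: [-3.141, 0.0, -1.579]
force: [-0.2, -0.9, -7.4]
width: 0.0219
F [ 0.6   0.23 -7.  ] pos [0.5569 0.2226 0.4636] t 15.0
pail shift px 0 -1.71 score 0.928
px per 10mm -2.4062562433784933
```

View pics/s13.png

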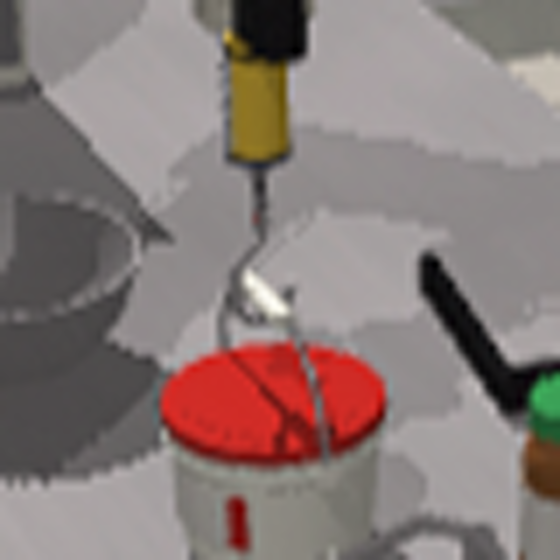

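The force has levelled off at about 5.1 N (roughly 0.52 kg), and the pail has risen 1.7 px, or about 7 mm. It hangs clear within the window, so I'll hold it here.

```bash
python3 -m inch '[[[0,0,0,0,0,0],[0,0,0,0,0,0],[0,0,0,0,0,0],[0,0,0,0,0,0],[0,0,0,0,0,0],[0,0,0,0,0,0],[0,0,0,0,0,0],[0,0,0,0,0,0]]]'
python3 fc.py s14
python3 -m inch '[[[0,0,0,0,0,0],[0,0,0,0,0,0],[0,0,0,0,0,0],[0,0,0,0,0,0],[0,0,0,0,0,0],[0,0,0,0,0,0],[0,0,0,0,0,0],[0,0,0,0,0,0]]]'
python3 fc.py s15
```

```text
t: 16.0
eef_pos: [0.557, 0.2226, 0.4636]
ee_rot: [3.142, 0.0, -1.579]
force: [0.8, -0.5, -7.4]
width: 0.0219
F [ 0.13  0.14 -7.35] pos [0.557  0.2226 0.4637] t 16.15
pail shift px 0 -1.7 score 0.927
px per 10mm -2.4062562433784933
t: 17.15
eef_pos: [0.557, 0.2226, 0.4637]
ee_rot: [-3.142, 0.0, -1.579]
force: [-0.5, -0.9, -7.9]
width: 0.0218
F [-0.04 -0.07 -7.13] pos [0.557  0.2226 0.4636] t 17.3
pail shift px 0 -1.7 score 0.927
px per 10mm -2.4062562433784933
```

View pics/full_s15.png

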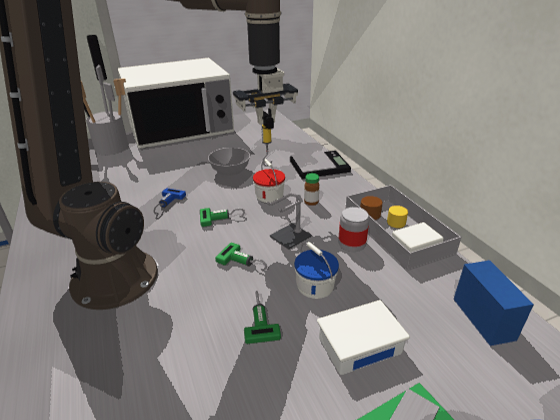

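Steady: about 5.2 N, 7–8 mm clear, and the spring geometry agrees. I'll hold a moment longer and then lower softly.

```bash
python3 -m inch '[[[0,0,0,0,0,0],[0,0,0,0,0,0],[0,0,0,0,0,0],[0,0,0,0,0,0],[0,0,0,0,0,0],[0,0,0,0,0,0]]]'
python3 -m inch '[[[0,0,-0.006,0,0,0],[0,0,-0.014,0,0,0],[0,0,-0.022,0,0,0],[0,0,-0.03,0,0,0],[0,0,-0.038,0,0,0],[0,0,-0.048,0,0,0],[0,0,-0.06,0,0,0],[0,0,-0.08,0,0,0]]]'
python3 -m inch '[[[0,0,-0.02,0,0,0],[0,0,-0.05,0,0,0],[0,0,-0.08,0,0,0],[0,0,-0.11,0,0,0],[0,0,-0.13,0,0,0],[0,0,-0.145,0,0,0],[0,0,-0.145,0,0,0]]]'
python3 fc.py s16
```

```text
t: 18.05
eef_pos: [0.557, 0.2226, 0.4637]
ee_rot: [-3.142, -0.0, -1.579]
force: [-0.1, 0.0, -7.2]
width: 0.0218
t: 19.05
eef_pos: [0.557, 0.2225, 0.4477]
ee_rot: [-3.141, 0.0, -1.579]
force: [-0.8, -0.1, -5.9]
width: 0.0215
t: 19.92
eef_pos: [0.557, 0.2226, 0.4186]
ee_rot: [-3.142, 0.0, -1.578]
force: [-0.5, -0.3, -1.7]
width: 0.0218
F [ 0.41 -0.31 -1.95] pos [0.557  0.2226 0.4189] t 20.075
pail shift px 1 -0.12 score 0.958
px per 10mm -2.4062562433784933
```

View pics/s16.png

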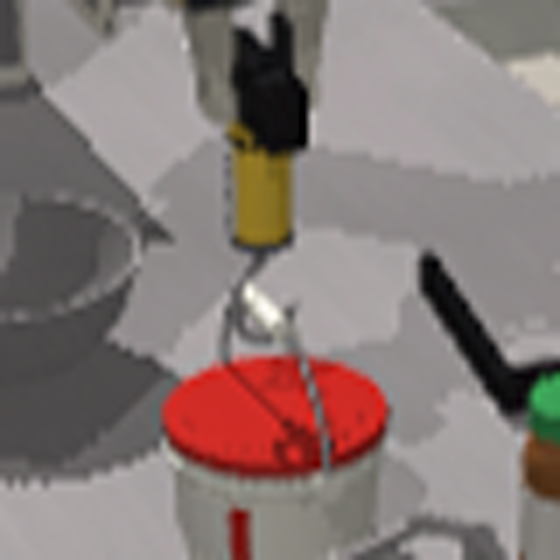

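The pail is set down and the spring is unloaded. Lowering the hook to the exit height.

```bash
python3 -m inch '[[[0,0,-0.02,0,0,0],[0,0,-0.04,0,0,0],[0,0,-0.06,0,0,0],[0,0,-0.08,0,0,0],[0,0,-0.08,0,0,0],[0,0,-0.08,0,0,0]]]'
python3 fc.py s17
```

```text
t: 20.82
eef_pos: [0.557, 0.2226, 0.4028]
ee_rot: [-3.141, 0.0, -1.578]
force: [-0.1, 0.4, -1.6]
width: 0.0217
F [-0.04  0.33 -2.01] pos [0.557  0.2226 0.4028] t 20.975
pail shift px 1 -0.1 score 0.948
px per 10mm -2.4062562433784933
```

View pics/s17.png

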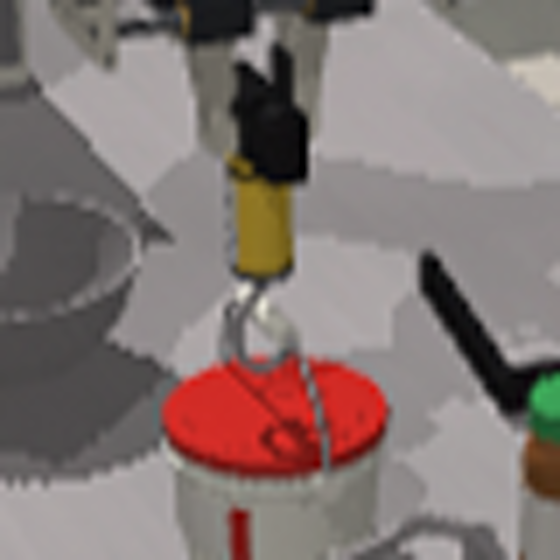

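```bash
python3 -m inch '[[[-0.02,0,0,0,0,0],[-0.05,0,0,0,0,0],[-0.08,0,0,0,0,0],[-0.11,0,0,0,0,0],[-0.14,0,0,0,0,0],[-0.17,0,0,0,0,0],[-0.2,0,0,0,0,0],[-0.23,0,0,0,0,0]]]'
python3 fc.py s18
```

```text
t: 21.98
eef_pos: [0.5106, 0.2226, 0.4027]
ee_rot: [-3.142, 0.0, -1.579]
force: [-0.1, -0.3, -1.6]
width: 0.0217
F [-0.19  0.27 -2.38] pos [0.5107 0.2226 0.4028] t 22.125
pail shift px 1 -0.09 score 0.936
px per 10mm -2.4062562433784933
```

View pics/s18.png

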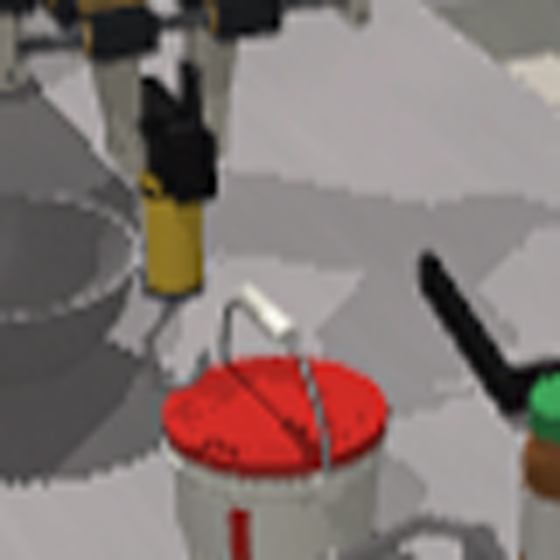

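Unhooked cleanly, and the bail stands upright. I'll go up and carry the scale back to above the stand.

```bash
python3 -m inch '[[[0,0,0.06,0,0,0],[0,0,0.18,0,0,0],[0,0,0.3,0,0,0],[0,0,0.38,0,0,0],[0,0,0.38,0,0,0]]]'
python3 -m inch '[[[0,-0.08,0,0,0,0.02],[-0.01,-0.24,0,0,0,0.04],[-0.02,-0.44,0,0,0,0.06],[-0.03,-0.64,0,0,0,0.08],[-0.038,-0.84,0,0,0,0.101],[-0.038,-0.96,0,0,0,0.101],[-0.038,-1.0,0,0,0,0.101]]]'
python3 -m inch '[[[0,-0.1,0,0,0,0],[0,-0.22,0,0,0,0],[0,-0.27,0,0,0,0],[0,-0.288,0,0,0,0],[0,-0.288,0,0,0,0],[0,-0.288,0,0,0,0]]]'
python3 - <<'E'
from h import *
s=arm.get_state();print(s['eef_pos'],s['ee_rot'])
f=arm.grab_frame('side');crop('s',f,210,70,350,230,4.5,'s19.png');a=f.astype(int);b=cv2.imread('pics/side5.png').astype(int)
f=arm.grab_frame('side');print(np.abs(a-b)[60:250,240:330].mean())
E
```

```text
t: 22.75
eef_pos: [0.5112, 0.2226, 0.48]
ee_rot: [-3.14, 0.002, -1.579]
force: [0.9, 0.7, -3.2]
width: 0.022
t: 23.62
eef_pos: [0.5031, 0.0214, 0.4778]
ee_rot: [3.14, 0.0, -1.263]
force: [-0.7, -0.3, -2.8]
width: 0.022
t: 24.38
eef_pos: [0.5034, -0.0345, 0.4786]
ee_rot: [3.142, 0.0, -1.261]
force: [0.2, 0.8, -2.2]
width: 0.0214
[ 0.50343423 -0.03453496  0.47859269] [ 3.14153765e+00  1.14323523e-04 -1.26076683e+00]
2.1348343079922025
```

View pics/s19.png

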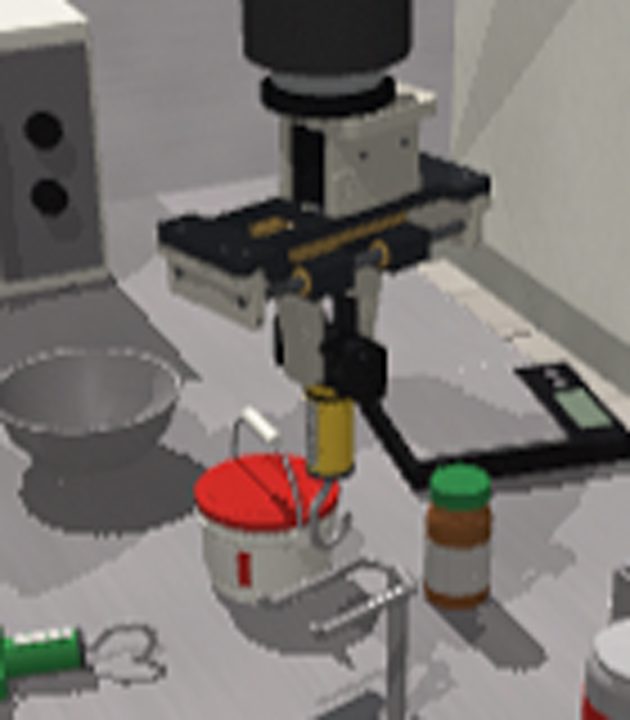

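The pose matches the lift-out pose to within 0.5 mm. Setting the scale straight down, slow at the end.

```bash
python3 -m inch '[[[-0.002,-0.003,-0.06,0,0,0],[-0.002,-0.003,-0.18,0,0,0],[-0.002,-0.003,-0.32,0,0,0],[-0.002,-0.003,-0.46,0,0,0],[-0.002,-0.003,-0.58,0,0,0],[-0.002,-0.003,-0.67,0,0,0],[-0.002,-0.003,-0.71,0,0,0],[-0.002,-0.003,-0.73,0,0,0]]]'
python3 -m inch '[[[0,0,-0.01,0,0,0],[0,0,-0.02,0,0,0],[0,0,-0.03,0,0,0],[0,0,-0.037,0,0,0],[0,0,-0.037,0,0,0],[0,0,-0.037,0,0,0]]]'
python3 - <<'E'
from h import *
for i in range(3):f=arm.grab_frame('side');s=arm.get_state();print(s['eef_pos'],s['force'])
crop('s',f,230,130,350,250,5,'s20.png')
E
```

```text
t: 25.48
eef_pos: [0.503, -0.0356, 0.3323]
ee_rot: [3.141, -0.0, -1.261]
force: [0.4, -0.0, -0.8]
width: 0.0217
t: 26.22
eef_pos: [0.503, -0.0356, 0.3253]
ee_rot: [-3.141, -0.0, -1.261]
force: [0.6, 0.7, -0.1]
width: 0.0219
[ 0.50300227 -0.03562184  0.32532474] [ 1.05489706 -0.89020335 -2.6184044 ]
[ 0.50301661 -0.03564235  0.32533537] [ 0.10514894  0.80099448 -1.68608748]
[ 0.50300553 -0.03564186  0.32534658] [-0.65282622 -0.78781867 -1.66286578]
```

View pics/s20.png

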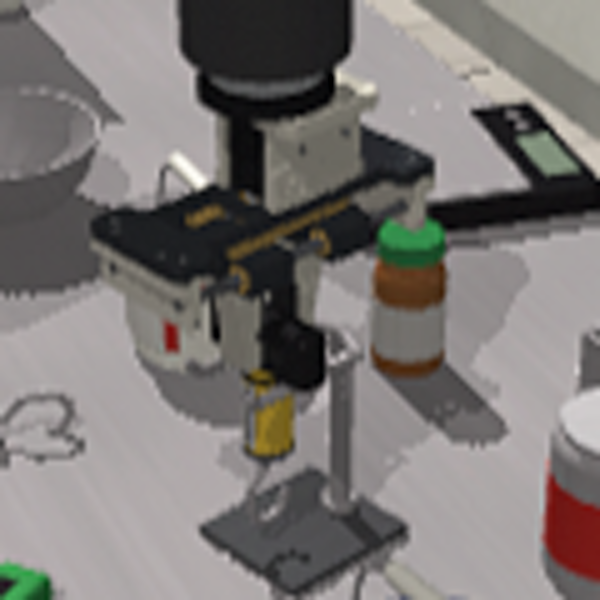

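Right at the prongs, with about 0.5 mm to go. I'll ease down, open to 46 mm and look.

```bash
python3 -m inch '[[[0,0,-0.003,0,0,0],[0,0,-0.004,0,0,0],[0,0,-0.004,0,0,0]]]'
python3 -m inch '[[[0,0,0,0,0,0],[0,0,0,0,0,0],[0,0,0,0,0,0],[0,0,0,0,0,0],[0,0,0,0,0,0]]]' 46
python3 -m inch '[[[0,0,0.05,0,0,0],[0,0,0.15,0,0,0],[0,0,0.3,0,0,0],[0,0,0.5,0,0,0],[0,0,0.6,0,0,0],[0,0,0.6,0,0,0]]]'
python3 -m inch '[[[0,0.15,0,0,0,0],[0,0.35,0,0,0,0],[0,0.45,0,0,0,0],[0,0.5,0,0,0,0],[0,0.5,0,0,0,0],[0,0.5,0,0,0,0]]]'
python3 - <<'E'
from h import *
np.set_printoptions(precision=4,suppress=True)
s=arm.get_state();print(s['t'],s['eef_pos'],s['force'],s['width'])
f=arm.grab_frame('side');crop('s',f,230,150,350,270,5,'s21.png');cv2.imwrite('pics/side21.png',f)
f=arm.grab_frame('wrist');cv2.imwrite('pics/w21.png',f)
f=arm.grab_frame('top');cv2.imwrite('pics/top21.png',f)
img=f;b,g,r=[img[:,:,i].astype(int) for i in range(3)]
E
```

```text
t: 26.75
eef_pos: [0.503, -0.0356, 0.3248]
ee_rot: [-3.141, -0.0, -1.261]
force: [-2.3, 1.0, 3.1]
width: 0.022
t: 27.38
eef_pos: [0.503, -0.0356, 0.3244]
ee_rot: [3.142, -0.0, -1.261]
force: [0.6, 0.3, -0.0]
width: 0.0456
t: 28.12
eef_pos: [0.5032, -0.0357, 0.4469]
ee_rot: [-3.137, -0.0, -1.261]
force: [0.7, 0.1, -0.2]
width: 0.0458
t: 28.88
eef_pos: [0.5029, 0.0638, 0.4443]
ee_rot: [3.141, -0.0, -1.262]
force: [-0.7, -0.2, 0.9]
width: 0.0463
28.875 [0.5029 0.0638 0.4443] [-0.6708 -0.2297  0.8645] 0.04634038987304332
```

View pics/s21.png

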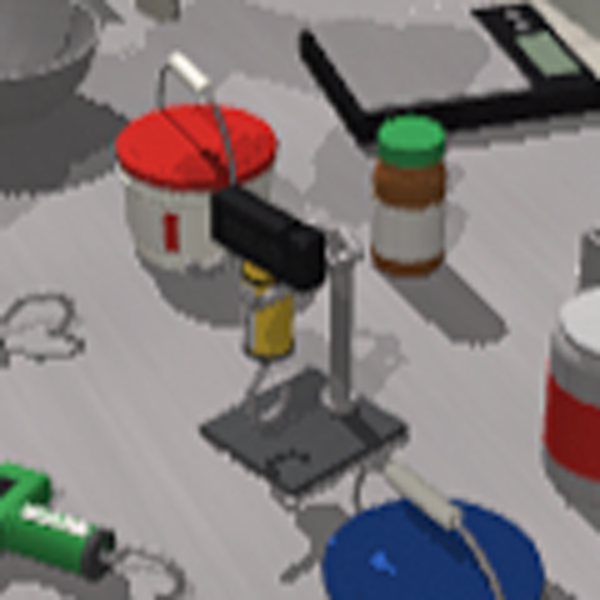

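View pics/w21.png

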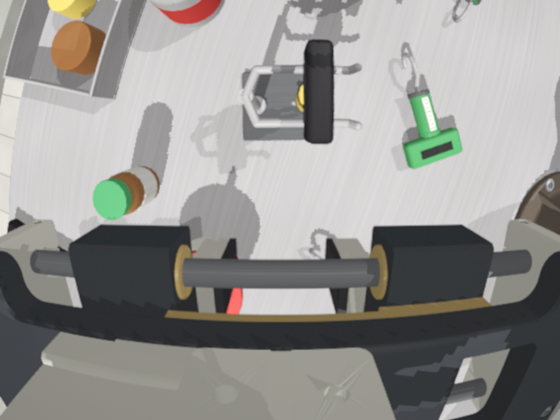

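View pics/top21.png

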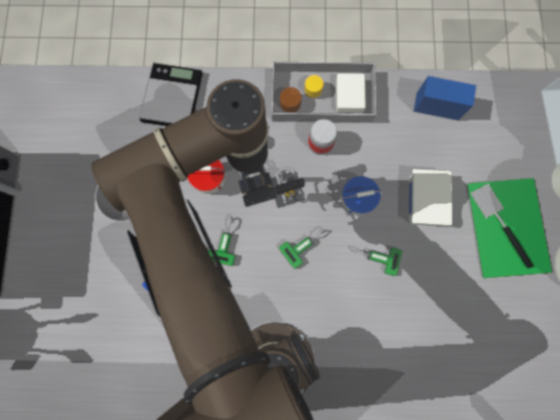

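The scale hangs in the fork as it did at the start. The pail stands upright about 1 px (roughly 4 mm) from its old place. Before handing in I'll check the shifts numerically.

```bash
python3 -m inch '[[[0,0,0.05,0,0,0],[0,0,0.05,0,0,0],[0,0,0.05,0,0,0],[0,0,0.05,0,0,0]]]'
python3 - <<'E'
from h import *
a=cv2.imread('pics/side0.png');f=arm.grab_frame('side')
for n,(x0,y0,x1,y1) in dict(red=(250,168,284,205),scale=(272,186,300,224),blue=(292,250,338,298),jar=(303,172,322,206),tin=(337,208,370,246),tub=(318,302,406,370),bowl=(206,148,252,178)).items():
    m=cv2.matchTemplate(f[y0-8:y1+8,x0-8:x1+8],a[y0:y1,x0:x1],cv2.TM_CCOEFF_NORMED);_,v,_,p=cv2.minMaxLoc(m);print(n,p[0]-8,p[1]-8,round(v,3))
print(arm.get_state()['t']);arm.job_done()
E
```

```text
t: 29.52
eef_pos: [0.5029, 0.0643, 0.4543]
ee_rot: [3.141, 0.0, -1.261]
force: [0.3, -0.2, 0.4]
width: 0.0456
red 1 0 0.931
scale 0 0 0.976
blue 0 0 0.812
jar 0 0 0.992
tin 0 0 1.0
tub 0 0 0.764
bowl 0 0 0.916
29.575
the job is handed in; nothing more can be done
```

I weighed the red-lidded pail and handed the job in at about 29.6 s; no verdict was reported.

- **Weighing:** I took the black-handled scale off its stand and hooked it under the pail's handle. I lifted until the force levelled off at about 5.2 N, roughly 0.53 kg. The pail hung still for about 3 s, 7–8 mm clear by both the side camera and the spring's draw.
- **Set down:** I lowered it slowly, unhooked without catching the handle, and put the scale back in the fork.
- **Last checks:** The scale looks exactly as it did at the start in the side view, and the gripper is clear of everything. The pail stands upright, shifted by about 1 pixel (roughly 4 mm).
- **Other things on the bench:** All show no shift against the first picture. The match was weaker for the blue pail (0.81) and the tub (0.76). I took that for the arm's changed shadow and did not check further.
- **Measurement that disagreed:** One early wrist-camera estimate put the lid centre about 8 mm off along x. A second wrist view agreed with the other cameras, so I used those.

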